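# Put the thread spools away in the sash-fronted cabinet

## Robot

A 6-joint arm with a two-finger parallel gripper is mounted at the origin on the work surface. World frame = base frame: x ahead of the robot, y to its left, z up, the work surface at z = 0. Lengths are in m, angles in degrees, forces in N, time in s.
With the tool pointing down it reaches from about 0.4 to 0.825 m from the base axis. Payload 7 kg.
Tool frame: the origin (TCP) lies midway between the tips of the shut fingers; the grasp point (between the pads) lies 19 mm behind it (r.grip_depth is the distance from the TCP to the grasp point, in m); z points along the fingers, y is the line along which they close (so a half turn about z gives the same grasp; the last joint's range is limited). The gripper opens to 88 mm and grips with 3 to 60 N. Pads are 19 mm wide; open, the fingers measure 130 mm over their backs; the gripper's body (78 mm by 193 mm) begins 47 mm behind the grasp point.
Start: joints at [80.105, 20.546, 0.682, 0, -70.136, -16.507], TCP at [0.3, 0.605, 0.227] pointing down, gripper open.
Joint ranges: [-176.03, 176.03], [-82.01, 121.73], [-58.28, 71.71], [-173.87, 95.51], [-174.79, -0.11], [-173.66, 173.66]. Speed limits (degrees/s): [136.94, 136.94, 172.46, 180, 180, 180].

## Interface

Orientations are given as [roll, pitch, yaw] about the fixed x, y, z axes, in that order (R = Rz(yaw) Ry(pitch) Rx(roll)).
In Python, from plant import r, capture, close_job, search_frame, outline_of gives the robot as it stands.
- The arm moves only by the shell command python3 -m creep 'ROWS' [FORCE]. ROWS is JSON, a list of rows, each a list of 7 numbers: the finger opening in mm, from 0 to 87.6, then the shift along the world's x, y, z in units of 25 mm (1.0 is 25 mm), then the turn, a rotation vector about the world's x, y, z in degrees. In form: [[hand, x, y, z, ax, ay, az], ...]. A call has 1 to 8 rows; each row shifts and turns the commanded pose from where the row before left it; what a row does not reach is not made up. A row lasts 1/12 s, in which the tool goes at most 41.7 mm and 7.16 degrees, less where a joint would pass 70% of its speed; a pose out of reach is approached as far as the arm can. A call is refused whole if a number of a shift passes 1 or a number of a turn 7.16, either way. A call with a gripper value outside its range is refused whole. The fingers move at their own pace and stop on an object; FORCE is the grip in N (left out, the last holds). Time passes only in rows, so rows that do not move let the fingers close. It gives the time, the measured TCP pose, the force, the opening and the grip force at its end, in the units of the state.
- r.get_state(): the state, without advancing time (a new reading comes with each control period).
- capture(name): name is "scene" or "top"; returns a dict with "frame" (400x640x3 uint8, red, green, blue), "K" (3x3 intrinsics, pixels), "k1" (the pictures are not rectified: a ray, as slopes to the right and down, at radius r is drawn at 1 + k1 r^2 times it, then the intrinsics apply), "origin" and "rotation" of the camera in the world. Camera axes: x right, y down, z forward; pixel columns grow to the right and rows downward; lengths in m; the calibration is good to about 2 mm. A picture is of the moment at which its call begins. There is no depth.
- close_job(): hands the job in; it is judged then, once.
Trained networks look in a picture, given as the dict that the camera call returned (one of the last four; its "shot" number tells which), for a name from the list of things; names that differ only in an ending like _2 or _b are one class to them, and where a whole thing is asked for, a point or a joint stands for the part that bears it (a point fixed in the world has none). Each returns a list of dicts, best first, with "conf" (0 to 1); they miss things now and then, are a little off and sometimes report something else, mostly with a low value. They report only what shows in the picture. A call takes as long as a camera call.
- search_frame(picture, target): "bbox" ([left, top, right, bottom] in pixels, round what is visible of it).
- outline_of(picture, target): "region" (400x640 bool, what is visible of it) and "bbox" ([left, top, right, bottom] in pixels, round what is visible of it).
The state is a dict: "time_s": time; "joints": joint angles; "qd": joint speeds; "joint_torque": joint torques, N m; "tcp_pos": TCP position; "eef_rot": TCP orientation; "contact_force": force on the tool from outside, world axes, zero at the start; "moment": the same for the moment, N m; "gripper_width": finger opening in m; "gripper_force": force on a finger pad.
Only numpy, scipy, OpenCV 4.12 (cv2) and the standard library are available. Lean on these libraries where they do the work, as an engineer would, in place of code of your own. Each camera call takes 0.05 s, during which the arm holds its last target. There are 200 camera calls.

## Task

Put all the thread spools away in the thread cabinet: first swing the lamp arm round away from you to its stop beside the cabinet, slide the sash all the way up by its grip, and only then pull the tray all the way out by its red knob. Stand every spool upright in the tray, push the tray fully home with the spools in it, and then lower the sash fully shut. Leave the lamp aside, and do not shift the other things on the table.

Things in the scene. Friction and masses are not known exactly. Their poses are not given: they have to be found in the camera images.
- cabinet: Fixed thread cabinet, front to the robot: pale wood, clear roof (136 mm high) and back. Origin: on the table, mid-footprint (140 x 324 mm). x points from the front inwards, z up, y left as seen from the robot. Two aluminium guides, 290 mm tall, stand at its front corners (x -80, y +-156 mm); the clear sash slides between them in the plane x = -80 mm.
- sash (a joint): Height of the sliding sash in m: 0 fully down (closed), 0.11 fully up. Counterbalanced: it stays where it is left, and about 4 to 5 N moves it up or down. Clear panel 290 mm wide, 104 mm tall in a green frame; when down its lower edge is 34 mm above the table, over the tray's flat tongue.
- sash_grip (a point): Point in the black upright grip on the sash's top edge, in the sash's plane: 14 mm thick along cabinet x, 90 mm wide along cabinet y. It reaches 10 mm above this point and 34 mm below it (to the green frame bar, also 14 mm thick). Pinch it from above, fingers in front and behind. The point is 172 mm above the table with the sash down.
- tray (a joint): How far the pull-out tray is out towards the robot, in m: 0 fully in, 0.14 fully out. It slides along cabinet -x with about 3 N and stays where it is left.
- tray_floor (a point): Centre of the tray's inner floor (axes as the cabinet's), 21 mm above the table. Plywood tray, inside 100 mm along cabinet x by 270 mm along cabinet y, walls 12 mm high above the floor, 5 mm thick. With the tray out, this point is 75 mm in front of the sash's plane.
- tray_pull (a point): Top centre of the tray's pull: an upright red knob 18 mm across and 44 mm tall, on a flat tongue that sticks out to the front under the sash. The knob's top is 67 mm above the table; it is 135 mm in front of the tray floor's centre, so 70 mm in front of the sash's plane with the tray in.
- lamp: Bench lamp, fixed: round dark base 80 mm across, post up to 232 mm. Origin: centre of the base on the table. It stands on the robot's left.
- lamp_arm (a joint): Swing of the lamp's level arm about its post, rad. At 0 it points along the lamp's own -y, to the robot's right, across the front of the cabinet; growing, it swings away from the robot (anticlockwise from above) to its stop at 1.3, beside the cabinet. It stays where it is left (about 1 N at the knob moves it).
- lamp_hinge (a point): On the axis of the lamp arm's hinge (vertical), 232 mm above the table.
- lamp_grip (a point): Top centre of the red upright knob on the lamp arm: 18 mm across, standing 40 mm above the arm, 170 mm from the hinge axis, top 290 mm above the table. The arm is an 18 mm wide bar; a green conical shade 104 mm across hangs at its end, 300 mm from the axis, lower rim 175 mm above the table.
- spool_red: Spool of red thread with white flanges, a cylinder 42 mm across and 36 mm tall, about 45 g, standing on the table. Origin: centre of its underside; z is its axis, up. May be absent.
- spool_blue: Spool of blue thread with white flanges, a cylinder 42 mm across and 36 mm tall, about 45 g, standing on the table. Origin: centre of its underside; z is its axis, up. May be absent.
- spool_yellow: Spool of yellow thread with white flanges, a cylinder 42 mm across and 36 mm tall, about 45 g, standing on the table. Origin: centre of its underside; z is its axis, up. May be absent.
- spool_green: Spool of green thread with white flanges, a cylinder 42 mm across and 36 mm tall, about 45 g, standing on the table. Origin: centre of its underside; z is its axis, up. May be absent.
- spool_orange: Spool of orange thread with white flanges, a cylinder 42 mm across and 36 mm tall, about 45 g, standing on the table. Origin: centre of its underside; z is its axis, up. May be absent.
- tin: Round copper and brass tin, 53 mm across, 27 mm tall, loose, not part of the job: leave it where it is. Origin: centre of its underside.
- pincushion: Red domed pincushion, 68 mm across, 39 mm tall, loose, not part of the job: leave it where it is. Origin: centre of its underside.
- tape_case: Yellow tape-measure case, 60 x 60 x 31 mm, loose, not part of the job: leave it where it is. Origin: centre of its underside.
- weight: Dark steel pattern weight, 60 mm across, 38 mm tall with its knob, loose, not part of the job: leave it where it is. Origin: centre of its underside.

How it is judged (in metres and radians):
On the way, in this order (a step that is already met when the one before it is completed fails the run):
1. the lamp arm is swung aside (past 1.1 rad) (value of joint lamp_arm above 1.1 rad), for 0.2 s.
2. the sash is up (at least 95 mm) (value of joint sash above 0.095 m), for 0.2 s.
3. the tray is out (at least 120 mm) (value of joint tray above 0.12 m), for 0.2 s.
4. every spool stands upright in the drawn-out tray (value of joint tray above 0.12 m and x of spool_red in the frame of tray_floor between -0.05 and 0.05 m and y of spool_red in the frame of tray_floor between -0.135 and 0.135 m and z of spool_red in the frame of tray_floor between -0.008 and 0.008 m and angle between each of spool_red, spool_blue, spool_yellow, spool_green, spool_orange's own z axis and vertical below 0.25 rad and linear speed of each of spool_red, spool_blue, spool_yellow, spool_green, spool_orange below 0.03 m/s and x of spool_blue in the frame of tray_floor between -0.05 and 0.05 m and y of spool_blue in the frame of tray_floor between -0.135 and 0.135 m and z of spool_blue in the frame of tray_floor between -0.008 and 0.008 m and x of spool_yellow in the frame of tray_floor between -0.05 and 0.05 m and y of spool_yellow in the frame of tray_floor between -0.135 and 0.135 m and z of spool_yellow in the frame of tray_floor between -0.008 and 0.008 m and x of spool_green in the frame of tray_floor between -0.05 and 0.05 m and y of spool_green in the frame of tray_floor between -0.135 and 0.135 m and z of spool_green in the frame of tray_floor between -0.008 and 0.008 m and x of spool_orange in the frame of tray_floor between -0.05 and 0.05 m and y of spool_orange in the frame of tray_floor between -0.135 and 0.135 m and z of spool_orange in the frame of tray_floor between -0.008 and 0.008 m), for 0.3 s.
5. the tray is home (within 8 mm) (value of joint tray below 0.008 m), for 0.2 s.
6. the sash is shut (within 8 mm) (value of joint sash below 0.008 m), for 0.2 s.
At the end, for the whole second after the job is handed in: Lamp arm past 1.1 rad, sash within 8 mm of fully down, tray within 8 mm of fully in, and every spool present standing in the tray (centre within its inner floor, underside within 8 mm of the floor, tilt under 0.25 rad), at rest (value of joint lamp_arm above 1.1 rad and value of joint each of sash, tray below 0.008 m and x of spool_red in the frame of tray_floor between -0.05 and 0.05 m and y of spool_red in the frame of tray_floor between -0.135 and 0.135 m and z of spool_red in the frame of tray_floor between -0.008 and 0.008 m and angle between each of spool_red, spool_blue, spool_yellow, spool_green, spool_orange's own z axis and vertical below 0.25 rad and linear speed of each of spool_red, spool_blue, spool_yellow, spool_green, spool_orange below 0.03 m/s and x of spool_blue in the frame of tray_floor between -0.05 and 0.05 m and y of spool_blue in the frame of tray_floor between -0.135 and 0.135 m and z of spool_blue in the frame of tray_floor between -0.008 and 0.008 m and x of spool_yellow in the frame of tray_floor between -0.05 and 0.05 m and y of spool_yellow in the frame of tray_floor between -0.135 and 0.135 m and z of spool_yellow in the frame of tray_floor between -0.008 and 0.008 m and x of spool_green in the frame of tray_floor between -0.05 and 0.05 m and y of spool_green in the frame of tray_floor between -0.135 and 0.135 m and z of spool_green in the frame of tray_floor between -0.008 and 0.008 m and x of spool_orange in the frame of tray_floor between -0.05 and 0.05 m and y of spool_orange in the frame of tray_floor between -0.135 and 0.135 m and z of spool_orange in the frame of tray_floor between -0.008 and 0.008 m); the robot touches nothing.
It fails at once if the tray is out (over 20 mm) while the sash is not up (under 80 mm): they would collide (value of joint tray above 0.02 m and value of joint sash below 0.08 m).
It fails at once if one of the other things is shifted by more than 30 mm (distance of any of tin, pincushion, tape_case, weight from where it was at the start of the episode above 0.03 m).
Of spool_red, spool_blue, spool_yellow, spool_green, spool_orange only 3 to 4 are there at a start; the rules pass over those that are not, and their reading is None.
At some moment in a run one of spool_red, spool_blue, spool_yellow, spool_green, spool_orange may be knocked a few centimetres aside while the robot is not near it.
It also fails if it takes over 210 s, if anything falls off the work surface, if the arm or the gripper's body presses on something with over 40 N, if the wrist force passes 120 N, or if a joint passes its speed limit or range.

## Working session

There is one attempt and no reset: what is moved stays moved. The work goes in short steps, Python scripts to look and compute and a shell command to move; the robot and the scene stay as the last step left them, time stands still between calls to the robot, and variables do not carry over. Pictures are saved under pics/ and viewed, at most 14 in all, crops included, and the job is handed in when it is done.

```bash
ls; mkdir -p pics; cat > h.py <<'E'
import numpy as np, cv2
from plant import r, capture, close_job, search_frame, outline_of
def ray(c,u,v):
    K=np.array(c["K"],float); d=np.array([c["k1"],0,0,0,0],float)
    p=cv2.undistortPoints(np.array([[[u,v]]],float),K,d)[0,0]
    return np.array(c["origin"],float), np.array(c["rotation"],float)@np.array([p[0],p[1],1.])
def at_z(c,u,v,z):
    o,d=ray(c,u,v); return (o+d*(z-o[2])/d[2])
def proj(c,P):
    R=np.array(c["rotation"],float); q=R.T@(np.array(P,float)-np.array(c["origin"],float))
    s=q[:2]/q[2]; s=s*(1+c["k1"]*(s@s)); K=np.array(c["K"]); return K[0,0]*s[0]+K[0,2],K[1,1]*s[1]+K[1,2]
def save(c,n): cv2.imwrite("pics/"+n,c["frame"][:,:,::-1])
E
python3 - <<'E'
from h import *
np.set_printoptions(precision=3,suppress=True)
for n in ["top","scene"]:
    c=capture(n); save(c,n+"0.png"); print(n,c["origin"],c["rotation"],c["K"],c["k1"])
    for t in ["cabinet","sash","sash_grip","tray","tray_pull","lamp","lamp_arm","lamp_grip","spool_red","spool_blue","spool_yellow","spool_green","spool_orange","tin","pincushion","tape_case","weight"]:
        print(t,[(np.round(d["bbox"]).astype(int).tolist(),round(d["conf"],2)) for d in search_frame(c,t)[:2]])
print(r.get_state())
E
```

```text
pics
top [ 0.365 -0.043  1.652] [-171.961    0.414  -91.416] [[449.855   0.    326.413]
 [  0.    449.855 199.413]
 [  0.      0.      1.   ]] 0.02131057883722774
cabinet [([264, 128, 371, 198], 0.62)]
sash [([276, 162, 360, 181], 0.89)]
sash_grip [([277, 162, 361, 178], 0.75)]
tray [([265, 127, 370, 202], 0.71), ([410, 241, 419, 250], 0.39)]
tray_pull [([284, 159, 356, 199], 0.61)]
lamp []
lamp_arm [([190, 208, 305, 248], 0.89), ([435, 221, 448, 233], 0.18)]
lamp_grip [([436, 219, 450, 235], 0.73)]
spool_red []
spool_blue [([407, 238, 421, 252], 0.59), ([385, 208, 398, 219], 0.36)]
spool_yellow [([411, 211, 423, 225], 0.59), ([186, 205, 307, 256], 0.46)]
spool_green []
spool_orange []
tin [([386, 190, 401, 200], 0.67), ([265, 124, 372, 198], 0.63)]
pincushion [([414, 181, 435, 200], 0.67), ([283, 159, 354, 200], 0.38)]
tape_case [([228, 176, 246, 200], 0.55), ([283, 159, 355, 200], 0.51)]
weight [([434, 219, 450, 235], 0.51)]
scene [ 1.426 -0.895  1.282] [-132.55    -0.587   45.38 ] [[513.447   0.    315.559]
 [  0.    513.447 196.101]
 [  0.      0.      1.   ]] 0.00615316611208315
[... 373 characters left out ...]
pool_yellow [([227, 266, 241, 285], 0.71)]
spool_green []
spool_orange []
tin [([260, 266, 276, 285], 0.82)]
pincushion [([232, 291, 255, 308], 0.75)]
tape_case [([388, 189, 404, 208], 0.57)]
weight [([187, 274, 210, 292], 0.8)]
{'time_s': 1.8, 'joints': array([ 80.106,  20.547,   0.681,   0.   , -70.134, -16.507]), 'qd': array([ 0.004,  0.045, -0.111, -0.037, -0.052,  0.01 ]), 'joint_torque': array([ -0.   , -58.238,  29.33 ,   7.002,   0.012,  -0.   ]), 'tcp_pos': array([0.3  , 0.605, 0.227]), 'eef_rot': array([179.999,  -0.001, -26.401]), 'contact_force': array([ 0.019, -0.309, -0.417]), 'moment': array([ 0.034,  0.021, -0.042]), 'gripper_force': 0.0, 'gripper_width': 0.08751947248834804}
```

```bash
python3 - <<'E'
s=open('h.py').read()
s=s.replace('np.array(c["rotation"],float)','rot(c)').replace('def ray','from scipy.spatial.transform import Rotation as Ro\ndef rot(c): return Ro.from_euler("xyz",c["rotation"],degrees=True).as_matrix()\ndef ray',1)
open('h.py','w').write(s)
import cv2
a=cv2.imread('pics/top0.png'); cv2.imwrite('pics/top0c.png',cv2.resize(a[110:270,170:470],(800,427),interpolation=cv2.INTER_CUBIC))
a=cv2.imread('pics/scene0.png'); cv2.imwrite('pics/scene0c.png',cv2.resize(a[95:315,170:430],(709,600),interpolation=cv2.INTER_CUBIC))
E
```

```text
(no output)
```

View pics/top0c.png

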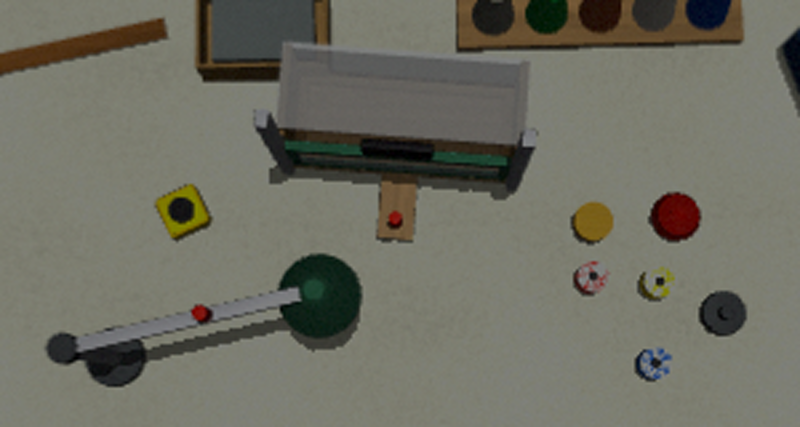

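View pics/scene0c.png

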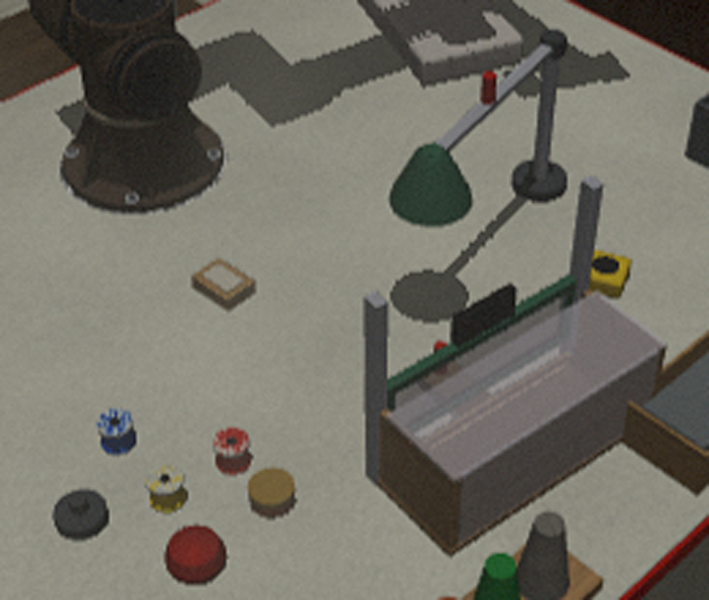

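```bash
cat > m.py <<'E'
from h import *
np.set_printoptions(precision=4,suppress=True)
c=capture("top"); s=capture("scene")
P=lambda x,y:(170+x/2.6667,110+y/2.6667)
S=lambda x,y:(170+x/2.727,95+y/2.727)
def tri(a,b):
    o1,d1=ray(c,*a);o2,d2=ray(s,*b); A=np.stack([d1,-d2],1); k=np.linalg.lstsq(A,o2-o1,rcond=None)[0]
    return (o1+d1*k[0]+o2+d2*k[1])/2, np.linalg.norm(o1+d1*k[0]-o2-d2*k[1])
def rep(n,a,b,z): print(n,"top",at_z(c,*a,z)[:2],"scene",at_z(s,*b,z)[:2] if b else "", *(tri(a,b) if b else ()))
rep("pull",P(395,219),S(440,346),.067)
rep("lgrip",P(201,313),S(488,75),.29)
rep("hinge",P(62,347),S(553,40),.24)
rep("gL",P(262,118),S(592,184),.29); rep("gR",P(530,135),S(376,299),.29)
rep("sgrip",P(398,150),S(484,313),.172)
for n,p,q in [("red",(592,276),(233,438)),("yel",(657,283),(166,479)),("blu",(654,363),(116,418))]: rep(n,P(*p),S(*q),.036)
rep("tin",P(593,221),S(272,480),.027)
for t in ["spool_red","spool_blue","spool_yellow","tin","pincushion","tape_case","weight"]:
  for n,im in (("top",c),("scene",s)):
    for d in search_frame(im,t)[:1]:
        b=d["bbox"]; print(t,n,d["conf"],at_z(im,(b[0]+b[2])/2,(b[1]+b[3])/2,.018)[:2])
E
python3 m.py
```

```text
pull top [ 0.6158 -0.008 ] scene [ 0.6191 -0.0073] [ 0.617 -0.007  0.065] 0.0025963540818062427
lgrip top [0.478 0.21 ] scene [0.48   0.2121] [0.479  0.2112 0.2896] 0.0027902080016342407
hinge top [0.4464 0.3822] scene [0.4369 0.3923] [0.4462 0.3796 0.2499] 0.0008582664007476691
gL top [0.7034 0.1392] scene [0.708  0.1379] [0.705  0.1404 0.2866] 0.0021694051312215554
gR top [ 0.675  -0.1715] scene [ 0.6742 -0.1689] [ 0.6751 -0.1708  0.2918] 0.0015558010142283506
sgrip top [ 0.687 -0.016] scene [ 0.687 -0.01 ] [ 0.6878 -0.0144  0.1751] 0.004441515798309268
red top [ 0.5358 -0.2719] scene [ 0.5353 -0.2665] [ 0.5366 -0.2698  0.0397] 0.003898230339599071
yel top [ 0.5241 -0.359 ] scene [ 0.5296 -0.36  ] [ 0.5253 -0.3589  0.0313] 0.002508726236243458
blu top [ 0.4169 -0.3493] scene [ 0.4153 -0.3456] [ 0.4173 -0.3478  0.0394] 0.0019279540292191542
tin top [ 0.6124 -0.278 ] scene [ 0.6084 -0.2703] [ 0.6123 -0.2755  0.0346] 0.003458930006246804
spool_red top 0.66 [ 0.5438 -0.2736]
spool_red scene 0.56 [ 0.5409 -0.268 ]
spool_blue top 0.51 [ 0.4253 -0.3513]
spool_blue scene 0.75 [ 0.4171 -0.3485]
spool_yellow top 0.65 [ 0.5131 -0.3603]
spool_yellow scene 0.47 [ 0.5384 -0.3577]
tin top 0.46 [ 0.6127 -0.2813]
tin scene 0.51 [ 0.6142 -0.2774]
pincushion top 0.81 [ 0.6162 -0.3945]
pincushion scene 0.86 [ 0.6282 -0.3907]
tape_case top 0.87 [0.6452 0.285 ]
tape_case scene 0.78 [0.6645 0.2821]
weight top 0.7 [ 0.4893 -0.4468]
weight scene 0.66 [ 0.4937 -0.4555]
```

```bash
python3 -m creep '[[60,0.45,-0.98,0.85,0,0,-3.25],[60,0.45,-0.98,0.85,0,0,-3.25],[60,0.45,-0.98,0.85,0,0,-3.25],[60,0.45,-0.98,0.85,0,0,-3.25],[60,0.45,-0.98,0.85,0,0,-3.25],[60,0.45,-0.98,0,0,0,-3.25],[60,0.45,-0.98,0,0,0,-3.25],[60,0.45,-0.98,0,0,0,-3.25]]' && python3 -m creep '[[60,0.45,-0.98,0,0,0,-3.25],[60,0.45,-0.98,0,0,0,-3.25],[60,0.45,-0.98,0,0,0,-3.25],[60,0.45,-0.98,0,0,0,-3.25],[60,0.45,-0.98,0,0,0,-3.25],[60,0.45,-0.98,0,0,0,-3.25],[60,0.45,-0.98,0,0,0,-3.25],[60,0.45,-0.98,0,0,0,-3.25]]' 10 && python3 -m creep '[[60,0,0,0,0,0,0],[60,0,0,0,0,0,0]]'
```

```text
time_s: 3.27
tcp_pos: [0.3905, 0.4074, 0.3335]
eef_rot: [-179.9, 0.0, -52.6]
contact_force: [-0.0, 0.8, 0.0]
gripper_width: 0.06
gripper_force: 0.0
time_s: 3.93
tcp_pos: [0.4804, 0.2113, 0.3331]
eef_rot: [-180.0, 0.0, -78.6]
contact_force: [0.2, 0.1, 0.3]
gripper_width: 0.06
gripper_force: 0.0
time_s: 4.1
tcp_pos: [0.4805, 0.2114, 0.333]
eef_rot: [-180.0, 0.0, -78.5]
contact_force: [-0.0, 0.3, 0.6]
gripper_width: 0.06
gripper_force: 0.0
```

```bash
python3 -m creep '[[60,0,0,-0.95,0,0,0],[60,0,0,-0.95,0,0,0],[60,0,0,-0.95,0,0,0],[10,0,0,0,0,0,0],[10,0,0,0,0,0,0],[10,0,0,0,0,0,0],[10,0,0,0,0,0,0],[10,0,0,0,0,0,0]]' 10
```

```text
time_s: 4.77
tcp_pos: [0.4807, 0.2132, 0.2631]
eef_rot: [-179.9, 0.1, -78.4]
contact_force: [0.2, 0.1, -0.8]
gripper_width: 0.0323
gripper_force: 0.0
```

```bash
python3 - <<'E'
import numpy as np
H=np.array([.446,.3805]); p=np.array([.4805,.2114]); v=p-H; print(np.linalg.norm(v),np.degrees(np.arctan2(v[1],v[0])))
a0=np.arctan2(v[1],v[0]); R=.17; q=p
H=p-R*np.array([np.cos(a0),np.sin(a0)])
for k in range(1,18):
    a=a0+np.radians(4.5*k); n=H+R*np.array([np.cos(a),np.sin(a)]); print(k,4.5*k,np.round((n-q)/.025,2),n.round(3)); q=n
E
```

```text
0.17258348704322787 -78.46869857027453
1 4.5 [0.52 0.13] [0.493 0.215]
2 9.0 [0.51 0.17] [0.506 0.219]
3 13.5 [0.49 0.21] [0.518 0.224]
4 18.0 [0.47 0.24] [0.53 0.23]
5 22.5 [0.45 0.28] [0.542 0.237]
6 27.0 [0.43 0.32] [0.552 0.245]
7 31.5 [0.4  0.35] [0.563 0.254]
8 36.0 [0.38 0.38] [0.572 0.263]
9 40.5 [0.34 0.41] [0.581 0.273]
10 45.0 [0.31 0.43] [0.588 0.284]
11 49.5 [0.28 0.46] [0.595 0.296]
12 54.0 [0.24 0.48] [0.601 0.308]
13 58.5 [0.2  0.49] [0.606 0.32 ]
14 63.0 [0.16 0.51] [0.61  0.333]
15 67.5 [0.12 0.52] [0.613 0.346]
16 72.0 [0.08 0.53] [0.615 0.359]
17 76.5 [0.04 0.53] [0.616 0.372]
```

Finish closing, then swing.

```bash
python3 -m creep '[[10,0,0,0,0,0,0],[10,0,0,0,0,0,0],[10,0,0,0,0,0,0],[10,0,0,0,0,0,0],[10,0,0,0,0,0,0]]' 10 && python3 -m creep '[[10,0.52,0.13,0,0,0,4.5],[10,0.51,0.17,0,0,0,4.5],[10,0.49,0.21,0,0,0,4.5],[10,0.47,0.24,0,0,0,4.5]]'
```

```text
time_s: 5.18
tcp_pos: [0.4804, 0.2127, 0.2621]
eef_rot: [-179.9, 0.0, -78.4]
contact_force: [-2.1, 0.3, 3.9]
gripper_width: 0.0182
gripper_force: 10.0
time_s: 5.52
tcp_pos: [0.5304, 0.2321, 0.2621]
eef_rot: [-179.9, 0.1, -60.2]
contact_force: [-5.2, 5.2, 7.3]
gripper_width: 0.0179
gripper_force: 10.0
```

```bash
python3 -m creep '[[10,0.45,0.28,0,0,0,4.5],[10,0.43,0.32,0,0,0,4.5],[10,0.40,0.35,0,0,0,4.5],[10,0.38,0.38,0,0,0,4.5],[10,0.34,0.41,0,0,0,4.5],[10,0.31,0.43,0,0,0,4.5]]' && python3 -m creep '[[10,0.28,0.46,0,0,0,4.5],[10,0.24,0.48,0,0,0,4.5],[10,0.20,0.49,0,0,0,4.5],[10,0.16,0.51,0,0,0,4.5]]'
```

```text
time_s: 6.02
tcp_pos: [0.5876, 0.2866, 0.2621]
eef_rot: [-180.0, 0.0, -33.2]
contact_force: [-7.5, 3.4, 7.6]
gripper_width: 0.0177
gripper_force: 10.0
time_s: 6.35
tcp_pos: [0.6084, 0.3332, 0.262]
eef_rot: [179.8, 0.1, -15.2]
contact_force: [-12.8, -16.1, 11.5]
gripper_width: 0.0247
gripper_force: 9.8
```

```bash
python3 - <<'E'
from h import *
print(r.get_state())
s=capture("scene"); a=s["frame"][60:260,250:450,::-1]; cv2.imwrite('pics/l1.png',cv2.resize(a,(600,600),interpolation=cv2.INTER_CUBIC)); 
E
```

```text
{'time_s': 6.35, 'joints': array([ 4.47607330e+01,  2.14594753e+01,  6.62218975e+00,  2.79911844e-03,
       -7.54101927e+01,  3.00554373e+01]), 'qd': array([  5.69166881,  10.45018648,  14.10373694,   1.65136725,
       -11.68478496,  46.8662127 ]), 'joint_torque': array([  4.7467652 , -52.89621592,  34.60307837,   5.34114808,
         8.33507985,  -1.24976031]), 'tcp_pos': array([0.60839182, 0.33318597, 0.26195029]), 'eef_rot': array([ 1.79784442e+02,  1.21604158e-01, -1.51833475e+01]), 'contact_force': array([-12.76415099, -16.06826608,  11.50507297]), 'moment': array([-5.96067489,  4.77161566, -0.09635688]), 'gripper_force': 9.847541749477386, 'gripper_width': 0.024666785404379284}
```

View pics/l1.png

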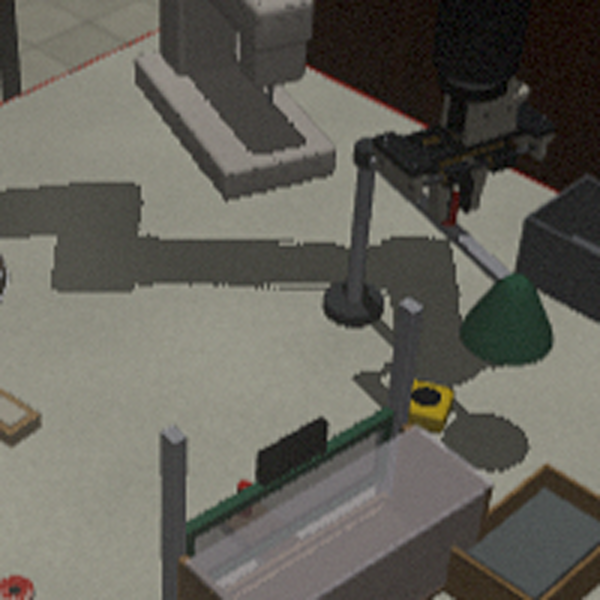

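```bash
python3 - <<'E'
from h import *
s=capture("scene"); c=capture("top")
p=at_z(s,421.7,153.3,.25); print(p, np.degrees(np.arctan2(p[1]-.38,p[0]-.446)), np.hypot(p[1]-.38,p[0]-.446))
for im in (s,c): print([(d["bbox"],d["conf"]) for d in search_frame(im,"lamp_arm")[:2]])
a=c["frame"][100:270,170:340,::-1]; cv2.imwrite('pics/l2.png',cv2.resize(a,(600,600),interpolation=cv2.INTER_CUBIC)); 
E
```

```text
[0.72721159 0.29870591 0.25      ] -16.123794681000373 0.2927263022384104
[([247.4, 250.6, 263.5, 268.5], 0.59), ([366.0, 108.8, 436.1, 179.7], 0.58)]
[([190.9, 141.5, 242.4, 246.2], 0.73)]
```

View pics/l2.png

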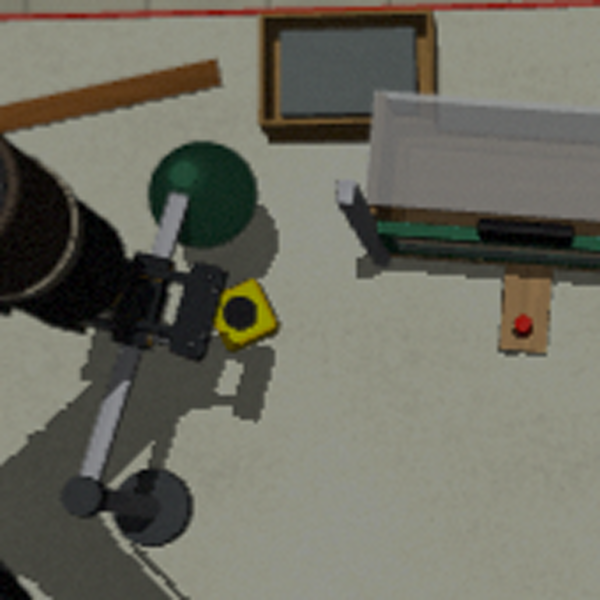

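```bash
python3 -m creep '[[10,-0.03,-0.12,0,0,0,-1],[10,-0.03,-0.12,0,0,0,-1],[10,0,0,0,0,0,0],[10,0,0,0,0,0,0]]' && python3 -m creep '[[50,0,0,0,0,0,0],[50,0,0,0,0,0,0],[50,0,0,0,0,0,0],[50,0,0,0,0,0,0],[50,0,0,0.9,0,0,0],[50,0,0,0.9,0,0,0],[50,0,0,0.9,0,0,0]]'
```

```text
time_s: 6.93
tcp_pos: [0.6074, 0.3279, 0.2616]
eef_rot: [180.0, 0.1, -17.4]
contact_force: [-5.9, 0.9, 4.6]
gripper_width: 0.0175
gripper_force: 10.0
time_s: 7.52
tcp_pos: [0.6082, 0.3279, 0.3294]
eef_rot: [179.9, 0.0, -17.4]
contact_force: [0.5, 0.6, -0.3]
gripper_width: 0.0495
gripper_force: 0.0
```

```bash
python3 -m creep '[[60,0.23,-0.98,0,0,0,-5.57],[60,0.23,-0.98,0,0,0,-5.57],[60,0.23,-0.98,0,0,0,-5.57],[60,0.23,-0.98,0,0,0,-5.57],[60,0.23,-0.98,0,0,0,-5.57],[60,0.23,-0.98,0,0,0,-5.57],[60,0.23,-0.98,0,0,0,-5.57]]' && python3 -m creep '[[60,0.23,-0.98,0,0,0,-5.57],[60,0.23,-0.98,0,0,0,-5.57],[60,0.23,-0.98,0,0,0,-5.57],[60,0.23,-0.98,0,0,0,-5.57],[60,0.23,-0.98,0,0,0,-5.57],[60,0.23,-0.98,0,0,0,-5.57],[60,0.23,-0.98,0,0,0,-5.57],[60,0,0,0,0,0,0]]'
python3 - <<'E'
from h import *
s=capture("scene"); c=capture("top"); R=[]
for d in search_frame(c,"lamp_arm")[:2]: print(d)
a=s["frame"][60:260,250:450,::-1]; cv2.imwrite('pics/s1.png',cv2.resize(a,(600,600),interpolation=cv2.INTER_CUBIC)); 
# colour-based lamp arm tip
print(r.get_state()["tcp_pos"])
E
```

```text
time_s: 8.1
tcp_pos: [0.6487, 0.1553, 0.3289]
eef_rot: [-180.0, -0.0, -56.7]
contact_force: [0.3, 0.1, 0.3]
gripper_width: 0.0597
gripper_force: 0.0
time_s: 8.77
tcp_pos: [0.6892, -0.019, 0.3285]
eef_rot: [180.0, -0.1, -95.9]
contact_force: [-0.1, 0.5, -0.5]
gripper_width: 0.0599
gripper_force: 0.0
{'bbox': [189.3, 176.0, 215.9, 244.0], 'conf': 0.95}
[ 0.68869114 -0.01517218  0.32870857]
```

View pics/s1.png

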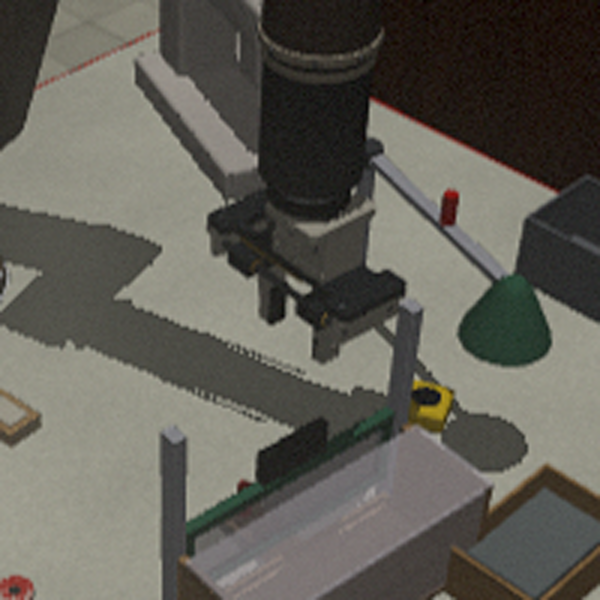

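```bash
python3 -m creep '[[60,0,0,-1,0,0,0],[60,0,0,-1,0,0,0],[60,0,0,-1,0,0,0],[60,0,0,-1,0,0,0],[60,0,0,-1,0,0,0],[60,0,0,-1,0,0,0],[60,0,0,-0.9,0,0,0],[60,0,0,0,0,0,0]]' 25 && python3 -m creep '[[5,0,0,0,0,0,0],[5,0,0,0,0,0,0],[5,0,0,0,0,0,0],[5,0,0,0,0,0,0],[5,0,0,0,0,0,0],[5,0,0,0,0,0,0],[5,0,0,0,0,0,0],[5,0,0,0,0,0,0]]' 25
```

```text
time_s: 9.58
tcp_pos: [0.6856, -0.0138, 0.1513]
eef_rot: [179.6, -0.1, -95.3]
contact_force: [-0.5, -0.0, -0.8]
gripper_width: 0.0603
gripper_force: 0.0
time_s: 10.25
tcp_pos: [0.6878, -0.0149, 0.1566]
eef_rot: [179.9, 0.0, -95.4]
contact_force: [1.1, 0.7, 2.3]
gripper_width: 0.0139
gripper_force: 25.0
```

```bash
python3 -m creep '[[5,0,0,0.5,0,0,0],[5,0,0,0.55,0,0,0],[5,0,0,0.55,0,0,0],[5,0,0,0.55,0,0,0],[5,0,0,0.55,0,0,0],[5,0,0,0.55,0,0,0],[5,0,0,0.55,0,0,0],[5,0,0,0.5,0,0,0]]' 25 && python3 -m creep '[[5,0,0,0.1,0,0,0],[5,0,0,0.05,0,0,0],[5,0,0,0,0,0,0]]'
```

```text
time_s: 10.92
tcp_pos: [0.6877, -0.0144, 0.2616]
eef_rot: [179.8, 0.1, -95.5]
contact_force: [13.8, -3.4, -38.4]
gripper_width: 0.0136
gripper_force: 25.0
time_s: 11.17
tcp_pos: [0.6877, -0.0143, 0.2631]
eef_rot: [179.7, 0.0, -95.5]
contact_force: [5.7, -0.6, -22.2]
gripper_width: 0.0137
gripper_force: 25.0
```

```bash
python3 -m creep '[[5,0,0,-0.08,0,0,0],[50,0,0,0,0,0,0],[50,0,0,0,0,0,0],[50,0,0,0,0,0,0],[50,0,0,0.9,0,0,0],[50,0,0,0.9,0,0,0],[50,0,0,0.9,0,0,0]]' && python3 -m creep '[[50,-0.3,0.02,0,0,0,6.93],[50,-0.3,0.02,0,0,0,6.93],[50,-0.3,0.02,0,0,0,6.93],[50,-0.3,0.02,0,0,0,6.93],[50,-0.3,0.02,0,0,0,6.93],[50,-0.3,0.02,0,0,0,6.93],[50,-0.3,0.02,0,0,0,6.93]]' && python3 -m creep '[[50,-0.3,0.02,0,0,0,6.93],[50,-0.3,0.02,0,0,0,6.93],[50,-0.3,0.02,0,0,0,6.93],[50,-0.3,0.02,0,0,0,6.93],[50,-0.3,0.02,0,0,0,6.93],[50,-0.3,0.02,0,-5,0,6.93],[50,0,0,0,0,-5,0],[50,0,0,0,0,0,0]]'
python3 - <<'E'
from h import *
s=capture("scene")
a=s["frame"][60:260,250:450,::-1]; cv2.imwrite('pics/s2.png',cv2.resize(a,(600,600),interpolation=cv2.INTER_CUBIC)); 
E
```

```text
time_s: 11.75
tcp_pos: [0.6886, -0.0153, 0.3358]
eef_rot: [-179.9, -0.0, -95.4]
contact_force: [0.4, 0.6, -0.3]
gripper_width: 0.0471
gripper_force: 0.0
time_s: 12.33
tcp_pos: [0.6359, -0.0117, 0.3352]
eef_rot: [-179.9, -0.1, -46.5]
contact_force: [0.7, -0.5, 0.1]
gripper_width: 0.0502
gripper_force: 0.0
time_s: 13.0
tcp_pos: [0.5892, -0.0086, 0.3344]
eef_rot: [176.5, -5.9, -6.3]
contact_force: [-0.9, -0.1, -0.3]
gripper_width: 0.0501
gripper_force: 0.0
```

View pics/s2.png

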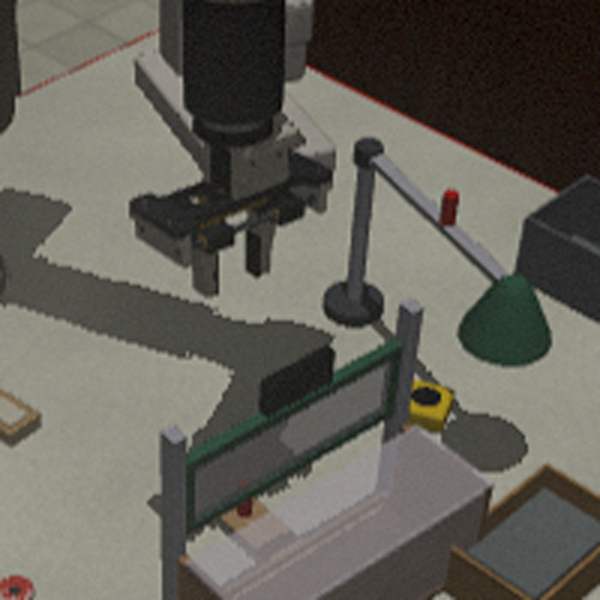

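```bash
python3 -m creep '[[50,0,0,0,3.5,-3,0.5],[50,0,0,0,0,0,0],[50,0,0,-1,0,0,0],[50,0,0,-1,0,0,0],[50,0,0,-1,0,0,0],[50,0,0,-1,0,0,0],[50,0,0,-1,0,0,0],[50,0,0,-1,0,0,0]]' && python3 -m creep '[[50,0,0,-1,0,0,0],[50,0,0,-1,0,0,0],[50,0,0,-1,0,0,0],[50,0,0,-1,0,0,0],[50,0,0,-1,0,0,0],[50,0,0,-0.85,0,0,0],[50,0,0,0,0,0,0],[50,0,0,0,0,0,0]]'
```

```text
time_s: 13.72
tcp_pos: [0.5921, -0.0086, 0.1835]
eef_rot: [-179.7, -8.3, -6.4]
contact_force: [0.4, -0.4, -0.2]
gripper_width: 0.05
gripper_force: 0.0
time_s: 14.38
tcp_pos: [0.5915, -0.0087, 0.0369]
eef_rot: [-179.8, -8.1, -6.4]
contact_force: [0.6, -0.5, 0.4]
gripper_width: 0.0503
gripper_force: 0.0
```

```bash
python3 -m creep '[[50,0.55,0,0,0,0,0],[50,0.5,0,0,0,0,0],[10,0,0,0,0,0,0],[10,0,0,0,0,0,0],[10,0,0,0,0,0,0],[10,0,0,0,0,0,0],[10,0,0,0,0,0,0],[10,0,0,0,0,0,0]]' 25
```

```text
time_s: 15.05
tcp_pos: [0.6175, -0.0071, 0.0376]
eef_rot: [-179.6, -8.3, -6.4]
contact_force: [-4.4, 8.2, 5.0]
gripper_width: 0.0171
gripper_force: 25.0
```

```bash
python3 -m creep '[[10,-0.3,0.03,0,0,0,0],[10,-0.55,0.05,0,0,0,0],[10,-0.55,0.05,0,0,0,0],[10,-0.55,0.05,0,0,0,0],[10,-0.55,0.05,0,0,0,0],[10,-0.55,0.05,0,0,0,0],[10,-0.55,0.05,0,0,0,0],[10,-0.55,0.05,0,0,0,0]]' && python3 -m creep '[[10,-0.55,0.05,0,0,0,0],[10,-0.4,0.04,0,0,0,0],[10,-0.35,0.03,0,0,0,0],[10,-0.2,0.02,0,0,0,0],[10,0,0,0,0,0,0]]'
```

```text
time_s: 15.72
tcp_pos: [0.5151, 0.0032, 0.0377]
eef_rot: [-179.6, -8.5, -6.3]
contact_force: [4.6, 10.9, -7.1]
gripper_width: 0.0175
gripper_force: 25.0
time_s: 16.13
tcp_pos: [0.4778, 0.007, 0.0378]
eef_rot: [-179.5, -8.5, -6.3]
contact_force: [-0.9, 14.0, -5.6]
gripper_width: 0.0173
gripper_force: 25.0
```

```bash
python3 -m creep '[[50,0,0,0,0,0,0],[50,0,0,0,0,0,0],[50,0,0,0,0,0,0],[60,0,0,1,0,0,0],[60,0,0,1,0,0,0],[60,0,0,1,0,4.2,0],[60,0,-1,1,0,4.2,0],[60,0,-1,0,0,0,0]]'
python3 - <<'E'
from h import *
np.set_printoptions(precision=4,suppress=True)
print(r.get_state()["tcp_pos"],r.get_state()["eef_rot"])
c=capture("top"); s=capture("scene")
for t in ["tray_pull","spool_red","spool_blue","spool_yellow","spool_green","spool_orange"]:
  for n,im in (("top",c),("scene",s)):
    for d in search_frame(im,t)[:2]:
        b=d["bbox"]; print(t,n,d["conf"],np.round(b),at_z(im,(b[0]+b[2])/2,(b[1]+b[3])/2,.018)[:2])
cv2.imwrite('pics/t3.png',cv2.resize(c["frame"][130:270,240:450,::-1],(800,533),interpolation=cv2.INTER_CUBIC))
E
```

```text
time_s: 16.8
tcp_pos: [0.4808, -0.0446, 0.1428]
eef_rot: [179.4, -0.1, -6.1]
contact_force: [3.6, -0.2, 0.6]
gripper_width: 0.059
gripper_force: 0.0
[ 0.4808 -0.0446  0.1428] [179.4366  -0.0643  -6.0807]
tray_pull top 0.71 [279. 174. 355. 213.] [ 0.6199 -0.0031]
tray_pull scene 0.74 [288. 199. 363. 255.] [ 0.5887 -0.0023]
tray_pull scene 0.62 [368. 109. 433. 183.] [0.4798 0.5435]
spool_red top 0.65 [383. 214. 394. 224.] [ 0.5178 -0.2606]
spool_red scene 0.63 [248. 244. 261. 266.] [ 0.5182 -0.2562]
spool_red scene 0.37 [261. 265. 277. 285.] [ 0.6126 -0.2788]
spool_yellow top 0.67 [412. 211. 422. 224.] [ 0.5205 -0.3645]
spool_yellow top 0.67 [188. 139. 241. 249.] [0.6268 0.374 ]
spool_yellow scene 0.77 [226. 268. 242. 286.] [ 0.544  -0.3599]
spool_green scene 0.65 [388. 190. 404. 209.] [0.6694 0.278 ]
```

View pics/t3.png

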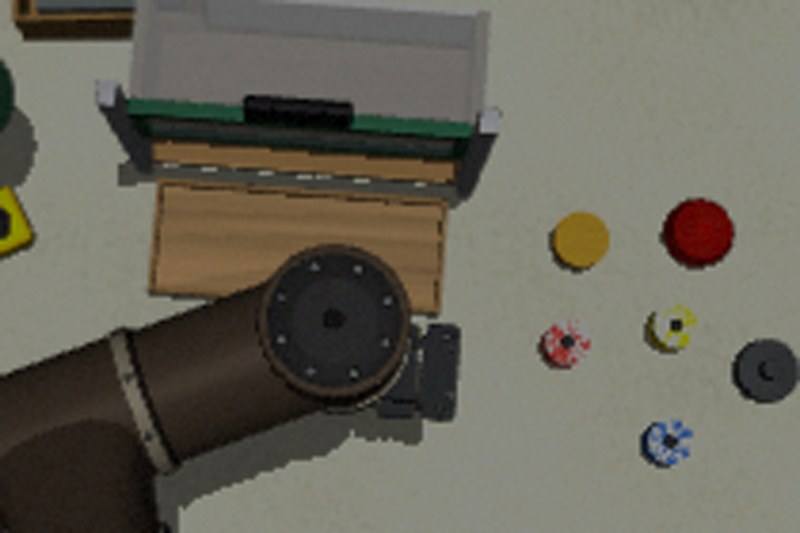

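```bash
python3 - <<'E'
from h import *
np.set_printoptions(precision=4,suppress=True)
c=capture("top"); Q=lambda x,y,z:at_z(c,240+x/3.81,130+y/3.807,z)
for n,p in dict(red=(567,344),yel=(675,326),blu=(670,442)).items(): print(n,Q(*p,.036)[:2])
print("tray inner corners",[Q(*p,.033)[:2] for p in [(160,183),(447,203),(150,295),(440,313)]])
E
```

```text
red [ 0.5113 -0.2594]
yel [ 0.5258 -0.3619]
blu [ 0.4169 -0.3514]
tray inner corners [array([0.6767, 0.1238]), array([ 0.65 , -0.151]), array([0.5684, 0.1345]), array([ 0.5442, -0.1407])]
```

```bash
python3 -m creep '[[62,0.15,-0.95,0,0,0,0],[62,0.15,-0.95,0,0,0,0],[62,0.15,-0.95,0,0,0,0],[62,0.15,-0.95,0,0,0,0],[62,0.15,-0.95,0,0,0,0],[62,0.15,-0.95,0,0,0,0],[62,0.15,-0.95,0,0,0,0],[62,0.15,-0.95,0,0,0,0]]' && python3 -m creep '[[62,0.1,-0.95,0,0,0,0],[62,0,0,0,0,0,0]]'
```

```text
time_s: 18.22
tcp_pos: [0.5062, -0.2366, 0.137]
eef_rot: [179.3, 0.1, -6.3]
contact_force: [0.0, 1.2, -0.2]
gripper_width: 0.0623
gripper_force: 0.0
time_s: 18.38
tcp_pos: [0.509, -0.2622, 0.1367]
eef_rot: [179.3, 0.1, -6.4]
contact_force: [-0.2, 0.9, 0.2]
gripper_width: 0.0623
gripper_force: 0.0
```

```bash
python3 -m creep '[[62,0.15,0.1,-0.9,0,0,0],[62,0,0,-0.9,0,0,0],[62,0,0,-0.9,0,0,0],[62,0,0,-0.9,0,0,0],[62,0,0,-0.8,0,0,0],[62,0,0,-0.6,0,0,0],[62,0,0,0,0,0,0]]' && python3 -m creep '[[30,0,0,0,0,0,0],[30,0,0,0,0,0,0],[30,0,0,0,0,0,0],[30,0,0,0,0,0,0],[30,0,0,0,0,0,0],[30,0,0,0,0,0,0],[30,0,0,0,0,0,0]]' 12
```

```text
time_s: 18.97
tcp_pos: [0.5101, -0.256, 0.0089]
eef_rot: [179.4, 0.4, -6.3]
contact_force: [-0.6, -0.1, 0.4]
gripper_width: 0.0621
gripper_force: 0.0
time_s: 19.55
tcp_pos: [0.5133, -0.2568, 0.0133]
eef_rot: [179.3, -0.0, -6.3]
contact_force: [-0.3, 1.3, 6.6]
gripper_width: 0.0417
gripper_force: 12.0
```

```bash
python3 -m creep '[[30,0,0,0.7,0,0,0],[30,0,0,0.9,0,0,0],[30,0,0,0.9,0,0,0],[30,0,0,0.9,0,0,0],[30,0.28,0.95,0,0,0,0],[30,0.28,0.95,0,0,0,0],[30,0.28,0.95,0,0,0,0],[30,0.28,0.95,0,0,0,0]]' && python3 -m creep '[[30,0.28,0.95,0,0,0,0],[30,0.28,0.95,0,0,0,0],[30,0.28,0.95,0,0,0,0],[30,0.28,0.95,0,0,0,0],[30,0.28,0.95,0,0,0,0],[30,0.28,0.95,0,0,0,0],[30,0.28,0.95,0,0,0,0],[30,0.28,0.95,0,0,0,0]]' && python3 -m creep '[[30,0.28,0.95,0,0,0,0],[30,0.2,0.95,0,0,0,0],[30,0,0,0,0,0,0]]'
```

```text
time_s: 20.22
tcp_pos: [0.5405, -0.1608, 0.0976]
eef_rot: [179.4, 0.1, -6.4]
contact_force: [0.5, -0.4, 0.7]
gripper_width: 0.0418
gripper_force: 12.0
time_s: 20.88
tcp_pos: [0.5965, 0.0296, 0.0974]
eef_rot: [179.3, 0.1, -6.3]
contact_force: [0.8, -0.0, -0.6]
gripper_width: 0.0413
gripper_force: 12.0
time_s: 21.13
tcp_pos: [0.6097, 0.0793, 0.0973]
eef_rot: [179.4, 0.0, -6.2]
contact_force: [0.3, -1.0, -0.0]
gripper_width: 0.0419
gripper_force: 12.0
```

```bash
python3 -m creep '[[30,0,0,-0.7,0,0,0],[30,0,0,-0.7,0,0,0],[30,0,0,-0.6,0,0,0],[30,0,0,-0.4,0,0,0],[30,0,0,-0.1,0,0,0],[30,0,0,0,0,0,0]]' && python3 -m creep '[[60,0,0,0,0,0,0],[60,0,0,0,0,0,0],[60,0,0,0,0,0,0],[60,0,0,0.8,0,0,0],[60,0,0,0.9,0,0,0],[60,0,0,0.9,0,0,0],[60,0,0,0.2,0,0,0]]'
```

```text
time_s: 21.63
tcp_pos: [0.6083, 0.0755, 0.0345]
eef_rot: [179.3, 0.1, -6.3]
contact_force: [0.7, 0.3, -0.8]
gripper_width: 0.042
gripper_force: 12.0
time_s: 22.22
tcp_pos: [0.6106, 0.0764, 0.1088]
eef_rot: [179.5, -0.2, -6.3]
contact_force: [0.7, 0.8, 0.3]
gripper_width: 0.0599
gripper_force: 0.0
```

```bash
python3 -m creep '[[60,-0.19,-0.97,0,0,0,0],[60,-0.19,-0.97,0,0,0,0],[60,-0.19,-0.97,0,0,0,0],[60,-0.19,-0.97,0,0,0,0],[60,-0.19,-0.97,0,0,0,0],[60,-0.19,-0.97,0,0,0,0],[60,-0.19,-0.97,0,0,0,0],[60,-0.19,-0.97,0,0,0,0]]' && python3 -m creep '[[60,-0.19,-0.97,0,0,0,0],[60,-0.19,-0.97,0,0,0,0],[60,-0.19,-0.97,0,0,0,0],[60,-0.19,-0.97,0,0,0,0],[60,-0.19,-0.97,0,0,0,0],[60,-0.19,-0.97,0,0,0,0],[60,-0.19,-0.97,0,0,0,0],[60,0,0,0,0,0,0]]'
python3 - <<'E'
from h import *
np.set_printoptions(precision=4,suppress=True)
c=capture("top"); s=capture("scene")
for t in ["spool_red","spool_blue","spool_yellow"]:
  for n,im in (("top",c),("scene",s)):
    for d in search_frame(im,t)[:1]:
        b=d["bbox"]; print(t,n,d["conf"],np.round(b),at_z(im,(b[0]+b[2])/2,(b[1]+b[3])/2,.02)[:2])
A=cv2.resize(c["frame"][130:270,240:450,::-1],(800,533),interpolation=cv2.INTER_CUBIC)
cv2.imwrite('pics/t4.png',A)
E
```

```text
time_s: 22.88
tcp_pos: [0.57, -0.1193, 0.1047]
eef_rot: [179.3, 0.1, -6.3]
contact_force: [0.8, -0.5, -0.5]
gripper_width: 0.0603
gripper_force: 0.0
time_s: 23.55
tcp_pos: [0.5361, -0.2911, 0.1044]
eef_rot: [179.3, 0.1, -6.5]
contact_force: [2.0, 1.5, 0.3]
gripper_width: 0.0599
gripper_force: 0.0
spool_red top 0.57 [288. 190. 299. 200.] [0.6141 0.0825]
spool_red scene 0.35 [286. 199. 363. 256.] [ 0.591  -0.0081]
spool_blue top 0.62 [410. 240. 420. 249.] [ 0.4234 -0.3525]
spool_blue scene 0.66 [205. 248. 219. 260.] [ 0.4205 -0.3548]
spool_yellow top 0.63 [274. 156. 367. 173.] [ 0.726  -0.0171]
spool_yellow scene 0.72 [231. 288. 254. 307.] [ 0.624  -0.3916]
```

View pics/t4.png

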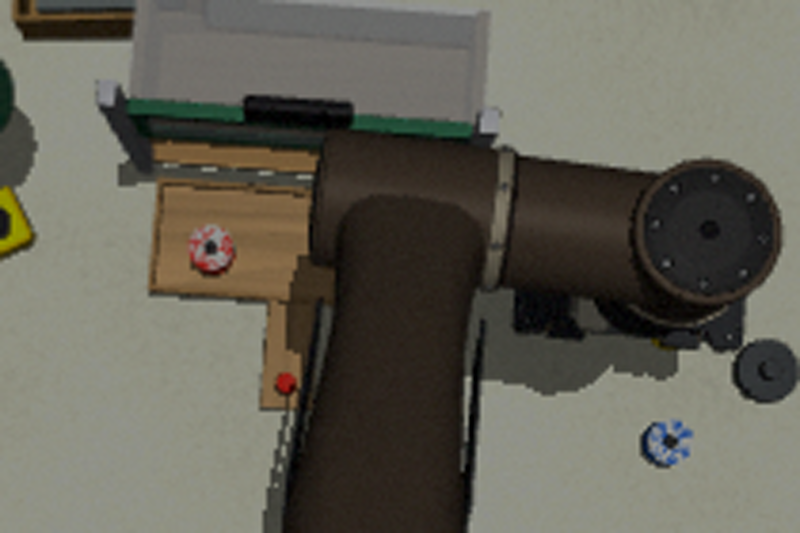

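```bash
python3 -m creep '[[60,-0.15,-0.92,0,0,0,0],[60,-0.15,-0.92,0,0,0,0],[60,-0.15,-0.92,0,0,0,0],[60,0,0,0,0,0,0]]'
```

```text
time_s: 24.28
tcp_pos: [0.5256, -0.3592, 0.1045]
eef_rot: [179.3, 0.1, -6.4]
contact_force: [0.4, 0.8, 0.9]
gripper_width: 0.0601
gripper_force: 0.0
```

Descend 0.092 (3.7 units) and grip.

```bash
python3 -m creep '[[60,0,0,-0.9,0,0,0],[60,0,0,-0.9,0,0,0],[60,0,0,-0.9,0,0,0],[60,0,0,-0.6,0,0,0],[60,0,0,-0.4,0,0,0],[60,0,0,0,0,0,0]]' && python3 -m creep '[[30,0,0,0,0,0,0],[30,0,0,0,0,0,0],[30,0,0,0,0,0,0],[30,0,0,0,0,0,0],[30,0,0,0,0,0,0],[30,0,0,0,0,0,0],[30,0,0,0,0,0,0]]' 12
```

```text
time_s: 24.78
tcp_pos: [0.5248, -0.3558, 0.0098]
eef_rot: [179.4, 0.3, -6.3]
contact_force: [0.8, -0.0, 0.3]
gripper_width: 0.06
gripper_force: 0.0
time_s: 25.37
tcp_pos: [0.5268, -0.3572, 0.0133]
eef_rot: [179.3, -0.0, -6.3]
contact_force: [-0.7, 0.4, 6.9]
gripper_width: 0.0416
gripper_force: 12.0
```

```bash
python3 -m creep '[[30,0,0,0.7,0,0,0],[30,0,0,0.9,0,0,0],[30,0,0,0.9,0,0,0],[30,0,0,0.9,0,0,0],[30,0.2,0.93,0,0,0,0],[30,0.2,0.93,0,0,0,0],[30,0.2,0.93,0,0,0,0],[30,0.2,0.93,0,0,0,0]]' && python3 -m creep '[[30,0.2,0.93,0,0,0,0],[30,0.2,0.93,0,0,0,0],[30,0.2,0.93,0,0,0,0],[30,0.2,0.93,0,0,0,0],[30,0.2,0.93,0,0,0,0],[30,0.2,0.93,0,0,0,0],[30,0.2,0.93,0,0,0,0],[30,0.2,0.93,0,0,0,0]]' && python3 -m creep '[[30,0.2,0.93,0,0,0,0],[30,0.2,0.93,0,0,0,0],[30,0.2,0.93,0,0,0,0],[30,0,0,0,0,0,0]]'
```

```text
time_s: 26.03
tcp_pos: [0.5457, -0.2631, 0.0973]
eef_rot: [179.3, 0.1, -6.4]
contact_force: [-0.1, 0.0, -1.1]
gripper_width: 0.0417
gripper_force: 12.0
time_s: 26.7
tcp_pos: [0.5858, -0.0768, 0.0972]
eef_rot: [179.3, 0.1, -6.3]
contact_force: [-0.3, -0.4, -0.0]
gripper_width: 0.0414
gripper_force: 12.0
time_s: 27.03
tcp_pos: [0.6019, -0.005, 0.0972]
eef_rot: [179.4, 0.1, -6.2]
contact_force: [0.5, -0.4, -0.3]
gripper_width: 0.0418
gripper_force: 12.0
```

```bash
python3 -m creep '[[30,0,0,-0.7,0,0,0],[30,0,0,-0.7,0,0,0],[30,0,0,-0.6,0,0,0],[30,0,0,-0.4,0,0,0],[30,0,0,-0.1,0,0,0],[30,0,0,0,0,0,0]]' && python3 -m creep '[[56,0,0,0,0,0,0],[56,0,0,0,0,0,0],[56,0,0,0,0,0,0],[56,0,0,0.8,0,0,0],[56,0,0,0.9,0,0,0],[56,0,0,0.9,0,0,0],[56,0,0,0.2,0,0,0],[60,0,0,0,0,0,0]]'
```

```text
time_s: 27.53
tcp_pos: [0.6008, -0.0086, 0.0344]
eef_rot: [179.3, 0.1, -6.3]
contact_force: [-0.4, -0.1, -0.4]
gripper_width: 0.0418
gripper_force: 12.0
time_s: 28.2
tcp_pos: [0.6023, -0.0078, 0.107]
eef_rot: [179.4, -0.1, -6.3]
contact_force: [0.5, 0.2, 0.7]
gripper_width: 0.0583
gripper_force: 0.0
```

```bash
python3 -m creep '[[60,-0.49,-0.91,0,0,0,0],[60,-0.49,-0.91,0,0,0,0],[60,-0.49,-0.91,0,0,0,0],[60,-0.49,-0.91,0,0,0,0],[60,-0.49,-0.91,0,0,0,0],[60,-0.49,-0.91,0,0,0,0],[60,-0.49,-0.91,0,0,0,0],[60,-0.49,-0.91,0,0,0,0]]' && python3 -m creep '[[60,-0.49,-0.91,0,0,0,0],[60,-0.49,-0.91,0,0,0,0],[60,-0.49,-0.91,0,0,0,0],[60,-0.49,-0.91,0,0,0,0],[60,-0.49,-0.91,0,0,0,0],[60,-0.49,-0.91,0,0,0,0],[60,-0.49,-0.91,0,0,0,0],[60,0,0,0,0,0,0]]'
python3 - <<'E'
from h import *
np.set_printoptions(precision=4,suppress=True)
s=capture("scene"); print(r.get_state()["tcp_pos"])
for t in ["spool_red","spool_blue","spool_yellow"]:
    for d in search_frame(s,t)[:2]:
        b=d["bbox"]; print(t,d["conf"],np.round(b),at_z(s,(b[0]+b[2])/2,(b[1]+b[3])/2,.02)[:2])
E
```

```text
time_s: 28.87
tcp_pos: [0.5014, -0.1911, 0.1036]
eef_rot: [179.3, 0.2, -6.3]
contact_force: [0.1, -0.7, -0.0]
gripper_width: 0.0601
gripper_force: 0.0
time_s: 29.53
tcp_pos: [0.4146, -0.3516, 0.1033]
eef_rot: [179.4, 0.2, -6.5]
contact_force: [-0.3, 0.0, -0.7]
gripper_width: 0.0598
gripper_force: 0.0
[ 0.4153 -0.3506  0.1034]
spool_red 0.4 [204. 245. 220. 262.] [ 0.4182 -0.3541]
spool_blue 0.72 [204. 248. 219. 260.] [ 0.4211 -0.3547]
```

```bash
python3 -m creep '[[60,0.1,0,-0.9,0,0,0],[60,0,0,-0.9,0,0,0],[60,0,0,-0.9,0,0,0],[60,0,0,-0.6,0,0,0],[60,0,0,-0.35,0,0,0],[60,0,0,0,0,0,0]]' && python3 -m creep '[[30,0,0,0,0,0,0],[30,0,0,0,0,0,0],[30,0,0,0,0,0,0],[30,0,0,0,0,0,0],[30,0,0,0,0,0,0],[30,0,0,0,0,0,0],[30,0,0,0,0,0,0]]' 12
```

```text
time_s: 30.23
tcp_pos: [0.4189, -0.3482, 0.0114]
eef_rot: [179.4, 0.3, -6.3]
contact_force: [-0.2, -0.2, 0.2]
gripper_width: 0.06
gripper_force: 0.0
time_s: 30.82
tcp_pos: [0.4205, -0.3497, 0.0144]
eef_rot: [179.3, -0.0, -6.3]
contact_force: [-0.5, 2.6, 7.0]
gripper_width: 0.0418
gripper_force: 12.0
```

```bash
python3 -m creep '[[30,0,0,0.7,0,0,0],[30,0,0,0.9,0,0,0],[30,0,0,0.9,0,0,0],[30,0,0,0.85,0,0,0],[30,0.63,0.94,0,0,0,0],[30,0.63,0.94,0,0,0,0],[30,0.63,0.94,0,0,0,0],[30,0.63,0.94,0,0,0,0]]' && python3 -m creep '[[30,0.63,0.94,0,0,0,0],[30,0.63,0.94,0,0,0,0],[30,0.63,0.94,0,0,0,0],[30,0.63,0.94,0,0,0,0],[30,0.63,0.94,0,0,0,0],[30,0.63,0.94,0,0,0,0],[30,0.63,0.9,0,0,0,0],[30,0,0,0,0,0,0]]'
```

```text
time_s: 31.48
tcp_pos: [0.483, -0.2545, 0.0975]
eef_rot: [179.3, 0.1, -6.4]
contact_force: [0.5, -0.6, -0.7]
gripper_width: 0.0416
gripper_force: 12.0
time_s: 32.15
tcp_pos: [0.5958, -0.0887, 0.0973]
eef_rot: [179.4, -0.0, -6.1]
contact_force: [1.6, -0.9, -0.9]
gripper_width: 0.0421
gripper_force: 12.0
```

```bash
python3 -m creep '[[30,0,0,-0.7,0,0,0],[30,0,0,-0.7,0,0,0],[30,0,0,-0.6,0,0,0],[30,0,0,-0.4,0,0,0],[30,0,0,-0.07,0,0,0],[30,0,0,0,0,0,0]]' && python3 -m creep '[[56,0,0,0,0,0,0],[56,0,0,0,0,0,0],[56,0,0,0,0,0,0],[56,0,0,0.8,0,0,0],[56,0,0,0.9,0,0,0],[56,0,0,0.9,0,0,0],[56,0,0,0.2,0,0,0],[56,0,0,0,0,0,0]]' && python3 -m creep '[[56,-0.9,-0.3,0.5,0,0,0],[56,-0.9,-0.3,0.5,0,0,0],[56,-0.9,-0.3,0,0,0,0],[56,-0.9,-0.3,0,0,0,0],[56,-0.9,-0.3,0,0,0,0],[56,-0.9,0,0,0,0,0],[56,0,0,0,0,0,0]]'
python3 - <<'E'
from h import *
np.set_printoptions(precision=4,suppress=True)
print(r.get_state()["tcp_pos"])
c=capture("top")
for t in ["spool_red","spool_blue","spool_yellow","spool_green","spool_orange"]:
    for d in search_frame(c,t)[:1]:
        b=d["bbox"]; print(t,d["conf"],np.round(b),at_z(c,(b[0]+b[2])/2,(b[1]+b[3])/2,.045)[:2])
A=cv2.resize(c["frame"][110:270,170:470,::-1],(800,427),interpolation=cv2.INTER_CUBIC)
cv2.imwrite('pics/t5.png',A)
E
```

```text
time_s: 32.65
tcp_pos: [0.5925, -0.0922, 0.035]
eef_rot: [179.3, 0.2, -6.3]
contact_force: [-0.8, 0.4, 0.9]
gripper_width: 0.0421
gripper_force: 12.0
time_s: 33.32
tcp_pos: [0.5944, -0.0918, 0.1079]
eef_rot: [179.4, -0.2, -6.3]
contact_force: [0.8, 0.5, -0.5]
gripper_width: 0.0556
gripper_force: 0.0
time_s: 33.9
tcp_pos: [0.4531, -0.1299, 0.1293]
eef_rot: [179.4, 0.3, -6.4]
contact_force: [-0.8, -0.8, -0.8]
gripper_width: 0.0558
gripper_force: 0.0
[ 0.4531 -0.1299  0.1293]
spool_red 0.45 [292. 189. 302. 201.] [0.6106 0.0692]
spool_yellow 0.67 [314. 189. 324. 206.] [ 0.5992 -0.0097]
spool_orange 0.38 [272. 154. 363. 174.] [ 0.723 -0.007]
```

View pics/t5.png

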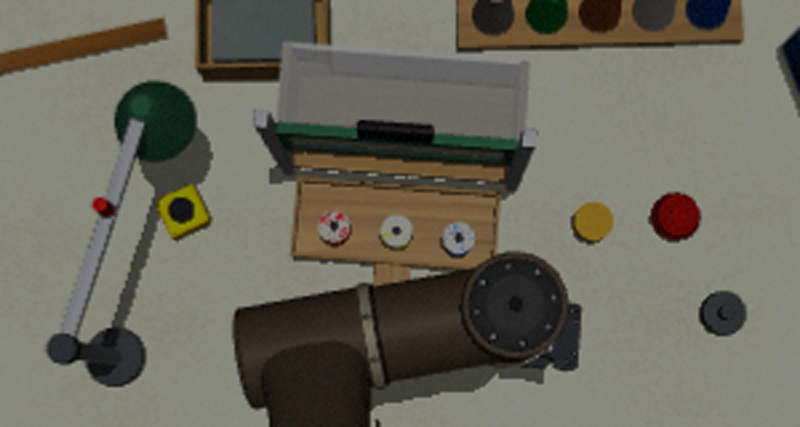

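View pics/top0.png

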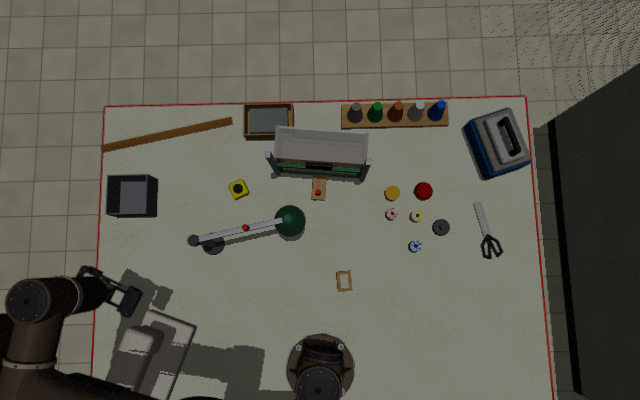

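View pics/scene0.png

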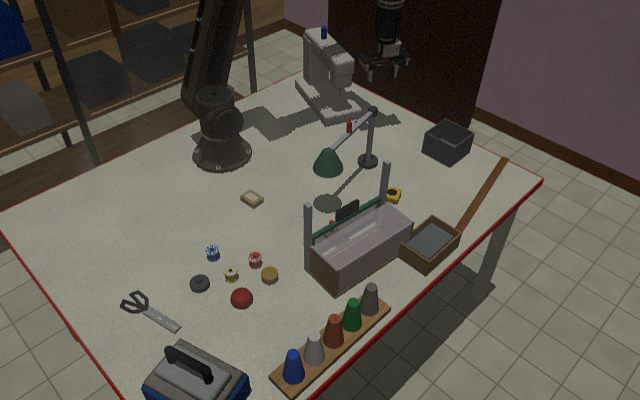

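```bash
python3 -m creep '[[54,0.16,0.92,0,0,0,0],[54,0.16,0.92,0,0,0,0],[54,0.16,0.92,0,0,0,0],[54,0.16,0.91,0,0,0,0],[54,0.16,0.91,0,0,0,0],[54,0.16,0.91,0,0,0,0],[54,0,0,0,0.4,-4.2,0],[54,0,0,0,0.4,-4.2,0]]' && python3 -m creep '[[54,0,0,0,0,0,0],[54,0,0,-0.9,0,0,0],[54,0,0,-0.9,0,0,0],[54,0,0,-0.9,0,0,0],[54,0,0,-0.9,0,0,0],[54,0,0,0,0,0,0],[54,0,0,0,0,0,0]]'
```

```text
time_s: 34.87
tcp_pos: [0.4841, 0.01, 0.13]
eef_rot: [-178.9, -8.3, -6.3]
contact_force: [-0.1, -0.7, -0.4]
gripper_width: 0.0541
gripper_force: 0.0
time_s: 35.45
tcp_pos: [0.4815, 0.0074, 0.0394]
eef_rot: [-179.1, -8.0, -6.4]
contact_force: [-0.3, -0.1, 0.3]
gripper_width: 0.054
gripper_force: 0.0
```

Close on the knob, then push in 140 mm (x +5.57, y −0.53), gently at first.

```bash
python3 -m creep '[[10,-0.1,0,0,0,0,0],[10,0,0,0,0,0,0],[10,0,0,0,0,0,0],[10,0,0,0,0,0,0],[10,0,0,0,0,0,0],[10,0,0,0,0,0,0],[10,0,0,0,0,0,0]]' 25 && python3 -m creep '[[10,0.1,-0.01,0,0,0,0],[10,0.2,-0.02,0,0,0,0],[10,0.3,-0.03,0,0,0,0],[10,0.3,-0.03,0,0,0,0],[10,0.3,-0.03,0,0,0,0],[10,0.3,-0.03,0,0,0,0],[10,0.3,-0.03,0,0,0,0],[10,0.3,-0.03,0,0,0,0]]' && python3 -m creep '[[10,0.3,-0.03,0,0,0,0],[10,0.3,-0.03,0,0,0,0],[10,0.3,-0.03,0,0,0,0],[10,0.3,-0.03,0,0,0,0],[10,0.3,-0.03,0,0,0,0],[10,0.3,-0.03,0,0,0,0],[10,0.3,-0.03,0,0,0,0],[10,0.3,-0.03,0,0,0,0]]'
```

```text
time_s: 36.03
tcp_pos: [0.4792, 0.0072, 0.0407]
eef_rot: [-179.0, -8.1, -6.4]
contact_force: [-2.2, -3.7, 6.0]
gripper_width: 0.0173
gripper_force: 25.0
time_s: 36.7
tcp_pos: [0.5317, 0.0019, 0.0407]
eef_rot: [-179.0, -8.1, -6.4]
contact_force: [-3.5, -2.9, 7.9]
gripper_width: 0.0173
gripper_force: 25.0
time_s: 37.37
tcp_pos: [0.5917, -0.0041, 0.0407]
eef_rot: [-179.0, -8.1, -6.4]
contact_force: [-3.7, -1.9, 6.6]
gripper_width: 0.0171
gripper_force: 25.0
```

```bash
python3 -m creep '[[10,0.3,-0.03,0,0,0,0],[10,0.3,-0.03,0,0,0,0],[10,0.25,-0.02,0,0,0,0],[10,0.2,-0.02,0,0,0,0],[10,0.1,0,0,0,0,0],[10,0,0,0,0,0,0]]'
```

```text
time_s: 37.87
tcp_pos: [0.6176, -0.0068, 0.0405]
eef_rot: [-179.1, -7.9, -6.5]
contact_force: [-14.4, 1.2, 16.6]
gripper_width: 0.0174
gripper_force: 25.1
```

```bash
python3 -m creep '[[10,-0.1,0,0,0,0,0],[54,0,0,0,0,0,0],[54,0,0,0,0,0,0],[54,0,0,0,0,0,0],[54,0,0,0,0,0,0],[54,-0.7,0.07,0,0,0,0],[54,-0.7,0.07,0,0,0,0],[54,-0.2,0.02,1,0,0,0]]' && python3 -m creep '[[54,0,0,1,0,0,0],[54,0,0,1,0,0,0],[54,0,0,1,0,0,0],[54,0,0,1,0,0,0],[54,0,0,1,0,0,0],[54,0,0,1,0,0,0],[54,0,0,1,0,0,0],[54,0,0,1,0,0,0]]' && python3 -m creep '[[54,0,0,1,0,0,0],[54,0,0,1,0,0,0],[54,0,0,1,0,0,0],[54,0,0,0,-0.5,4,0],[54,0,0,0,-0.5,4,0],[54,0,0,0,0,0,0]]'
python3 - <<'E'
from h import *
s=capture("scene")
a=s["frame"][130:310,250:450,::-1]; cv2.imwrite('pics/s6.png',cv2.resize(a,(660,594),interpolation=cv2.INTER_CUBIC)); 
E
```

```text
time_s: 38.53
tcp_pos: [0.5728, -0.0031, 0.0607]
eef_rot: [-179.1, -7.6, -6.5]
contact_force: [-1.2, -0.1, -1.0]
gripper_width: 0.0528
gripper_force: 0.0
time_s: 39.2
tcp_pos: [0.578, -0.0018, 0.2666]
eef_rot: [-178.9, -8.2, -6.4]
contact_force: [1.1, 0.4, -0.4]
gripper_width: 0.0537
gripper_force: 0.0
time_s: 39.7
tcp_pos: [0.5794, -0.0013, 0.3395]
eef_rot: [179.1, -0.0, -6.3]
contact_force: [0.7, -0.4, 0.2]
gripper_width: 0.0541
gripper_force: 0.0
```

View pics/s6.png

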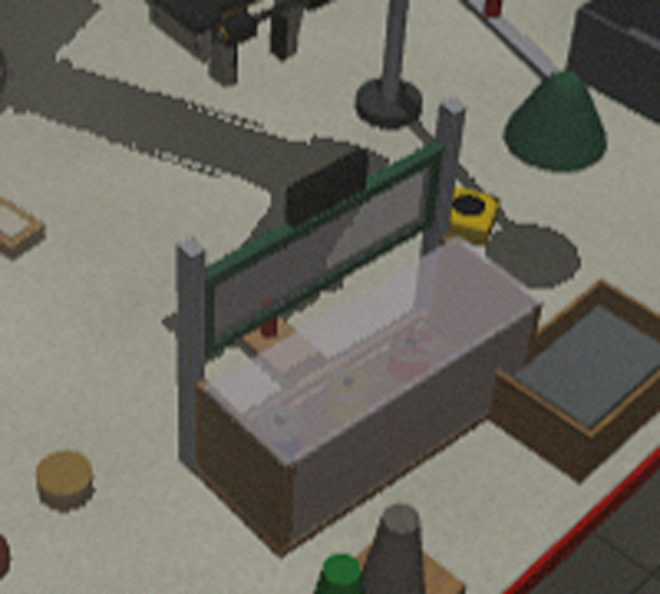

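```bash
python3 -m creep '[[60,0.33,-0.04,0,0,0,-6.86],[60,0.33,-0.04,0,0,0,-6.86],[60,0.33,-0.04,0,0,0,-6.86],[60,0.33,-0.04,0,0,0,-6.86],[60,0.33,-0.04,0,0,0,-6.86],[60,0.33,-0.04,0,0,0,-6.86],[60,0.33,-0.04,0,0,0,-6.86]]' && python3 -m creep '[[60,0.33,-0.04,0,0,0,-6.86],[60,0.33,-0.04,0,0,0,-6.86],[60,0.33,-0.04,0,0,0,-6.86],[60,0.33,-0.04,0,0,0,-6.86],[60,0.33,-0.04,0,0,0,-6.86],[60,0.33,-0.04,0,0,0,-6.86],[60,0,0,0,0,0,0],[60,0,0,0,0,0,0]]'
```

```text
time_s: 40.33
tcp_pos: [0.6361, -0.0089, 0.3401]
eef_rot: [179.2, -0.3, -54.7]
contact_force: [0.1, -0.3, -0.2]
gripper_width: 0.0599
gripper_force: 0.0
time_s: 41.0
tcp_pos: [0.6852, -0.0149, 0.3397]
eef_rot: [179.2, -0.3, -95.3]
contact_force: [-0.4, -0.4, -0.8]
gripper_width: 0.0601
gripper_force: 0.0
```

```bash
python3 -m creep '[[60,0.1,0,-0.9,0,0,0],[60,0,0,-0.9,0,0,0],[60,0,0,-0.7,0,0,0],[60,0,0,-0.45,0,0,0],[60,0,0,0,0,0,0]]' && python3 -m creep '[[5,0,0,0,0,0,0],[5,0,0,0,0,0,0],[5,0,0,0,0,0,0],[5,0,0,0,0,0,0],[5,0,0,0,0,0,0],[5,0,0,0,0,0,0],[5,0,0,0,0,0,0],[5,0,0,0,0,0,0]]' 25
```

```text
time_s: 41.42
tcp_pos: [0.6863, -0.0148, 0.264]
eef_rot: [179.0, -0.3, -95.3]
contact_force: [-0.3, 0.1, 0.0]
gripper_width: 0.0604
gripper_force: 0.0
time_s: 42.08
tcp_pos: [0.6876, -0.0149, 0.2666]
eef_rot: [179.1, -0.3, -95.5]
contact_force: [1.7, -0.1, 0.9]
gripper_width: 0.0138
gripper_force: 25.0
```

```bash
python3 -m creep '[[5,0,0,-0.5,0,0,0],[5,0,0,-0.55,0,0,0],[5,0,0,-0.55,0,0,0],[5,0,0,-0.55,0,0,0],[5,0,0,-0.55,0,0,0],[5,0,0,-0.55,0,0,0],[5,0,0,-0.55,0,0,0],[5,0,0,-0.4,0,0,0]]' && python3 -m creep '[[5,0,0,-0.15,0,0,0],[5,0,0,-0.1,0,0,0],[5,0,0,-0.05,0,0,0],[5,0,0,0,0,0,0]]'
```

```text
time_s: 42.75
tcp_pos: [0.6876, -0.0149, 0.1612]
eef_rot: [179.2, -0.3, -95.5]
contact_force: [-3.5, 1.0, 5.1]
gripper_width: 0.0134
gripper_force: 25.0
time_s: 43.08
tcp_pos: [0.6877, -0.0149, 0.1565]
eef_rot: [179.2, -0.3, -95.4]
contact_force: [-8.0, 1.2, 13.4]
gripper_width: 0.0141
gripper_force: 25.0
```

```bash
python3 -m creep '[[5,0,0,-0.1,0,0,0],[5,0,0,0,0,0,0],[5,0,0,0,0,0,0]]' && python3 -m creep '[[60,0,0,0,0,0,0],[60,0,0,0,0,0,0],[60,0,0,0,0,0,0],[60,0,0,0,0,0,0],[60,0,0,0,0,0,0],[60,0,0,0.9,0,0,0],[60,0,0,1,0,0,0],[60,0,0,1,0,0,0]]' && python3 -m creep '[[60,0,0,1,0,0,0],[60,-0.3,0,1,0,0,0],[60,-0.9,0,0.9,0,0,0],[60,-0.9,0,0,0,0,0],[60,-0.9,0,0,0,0,0],[60,-0.9,0,0,0,0,0],[60,0,0,0,0,0,0],[60,0,0,0,0,0,0]]'
python3 - <<'E'
from h import *
s=capture("scene")
a=s["frame"][100:310,230:450,::-1]; cv2.imwrite('pics/s7.png',cv2.resize(a,(628,600),interpolation=cv2.INTER_CUBIC)); 
E
```

```text
time_s: 43.33
tcp_pos: [0.6878, -0.015, 0.1564]
eef_rot: [179.3, -0.3, -95.4]
contact_force: [-14.2, 3.9, 25.9]
gripper_width: 0.0139
gripper_force: 25.1
time_s: 44.0
tcp_pos: [0.6876, -0.0151, 0.2239]
eef_rot: [179.1, -0.4, -95.5]
contact_force: [0.5, 0.4, 0.4]
gripper_width: 0.0581
gripper_force: 0.0
time_s: 44.67
tcp_pos: [0.59, -0.015, 0.2973]
eef_rot: [179.3, -0.3, -95.5]
contact_force: [0.4, 0.8, 0.4]
gripper_width: 0.0603
gripper_force: 0.0
```

View pics/s7.png

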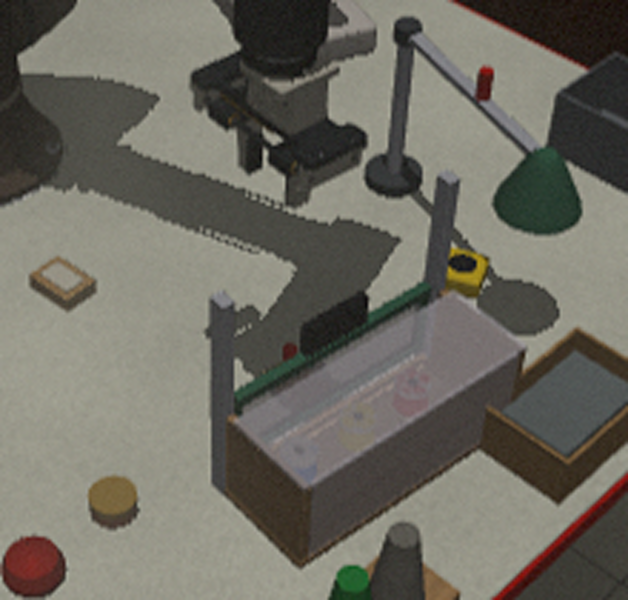

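The sash is shut, the tray is in with all three spools standing, the lamp is aside, and the gripper is clear, so I'm handing in.

```bash
python3 -c "
from plant import close_job
print(close_job())"
```

```text
the job is handed in; nothing more can be done
None
```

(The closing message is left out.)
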